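# Close the glue-up jig and pin its swing bar in the yoke

## Robot

A 7-joint arm with a two-finger parallel gripper is mounted at the origin on the work surface. World frame = base frame: x ahead of the robot, y to its left, z up, the work surface at z = 0. Lengths are in m, angles in rad, forces in N, time in s.
With the tool pointing down it reaches from about 0.425 to 1.025 m from the base axis. Payload 9.4 kg.
Tool frame: the origin (TCP) lies between the finger pads; the fingertips stand 22 mm ahead of it and the grasp point (between the pads) lies 3 mm ahead of it (env.nose_length is the distance from the TCP to the fingertips, in m); z points along the fingers, y is the direction in which the jaws open and shut (so a half turn about z gives the same grasp; the last joint's range is limited). The gripper opens to 85 mm and grips with 20 to 120 N. Pads are 22 mm wide; open, the fingers measure 114 mm over their backs; the gripper's body (76 mm by 85 mm) begins 54 mm behind the grasp point. The pads swing forward as they close: fully open they stand 13 mm farther back than shut.
Start: joints at [1.246, 0.599, -0.003, 1.599, 0.002, 0.943, -0.08], TCP at [0.178, -0.703, 0.253] pointing down, gripper open.
Joint ranges: [-2.57, 2.57], [-0.35, 1.97], [-1.29, 1.29], [0.11, 2.56], [-1.05, 4.19], [0.11, 1.86], [-2.63, 2.63]. Speed limits (rad/s): [2.22, 2.22, 3.01, 3.01, 3.14, 3.14, 3.14].

## Interface

Orientations are given as a unit quaternion [x, y, z, w].
In Python, from rig import env gives the robot as it stands.
- The arm moves only by the tool move_arm, never from a script. Its argument "rows" is a list of rows, each an object with "xyz": the shift along the tool's x, y, z in m, a list of three; "spin": the turn about the tool's z in degrees. A call has 1 to 20 rows; each row is the pose to reach, as a shift and turn from the pose commanded when the call began, along the tool's axes at that moment; what a row does not reach only later rows make up. A row lasts 1/10 s, in which the tool goes at most 50 mm and 8.59 degrees, less where a joint would pass 70% of its speed; a pose out of reach is approached as far as the arm can. A call with a gripper value outside its range is refused whole. "jaw" is the closure, from 0 (fully open) to 1 (shut), set as the call begins (left out, the last holds). The fingers move at their own pace and stop on an object; "force" is the grip in N (left out, the last holds). Time passes only in rows, so rows that repeat a pose let the fingers close. It gives the time, the measured TCP pose, the force and the opening at its end, in the units of the state.
- env.sense(): the state, without advancing time (a new reading comes with each control period).
- env.snapshot(name): name is "scene" or "side" or "wrist"; returns a dict with "pixels" (420x560x3 uint8, red, green, blue), "z_map" (420x560 float32, m along the optical axis (not along the pixel's ray), 0 where there is no reading), "vertical_fov" (degrees; the focal length in pixels is half the picture's height over the tangent of half this angle, whatever the lens; pixels are square), "cx", "cy" (the principal point, pixels), "k1" (the pictures are not rectified: a ray, as slopes to the right and down, at radius r is drawn at 1 + k1 r^2 times it, then the intrinsics apply), "xyz" and "orientation" of the camera in the world. Camera axes: x right, y down, z forward; pixel columns grow to the right and rows downward; lengths in m; the calibration is good to about 2 mm. A picture is of the moment at which its call begins.
- env.hand_in(): hands the job in, once; it reports no verdict.
Trained networks look in a picture, given as the dict that the camera call returned (one of the last four; its "shot" number tells which), for a name from the list of things; names that differ only in an ending like _2 or _b are one class to them, and where a whole thing is asked for, a point or a joint stands for the part that bears it (a point fixed in the world has none). Each returns a list of dicts, best first, with "p" (0 to 1); they miss things now and then, are a little off and sometimes report something else, mostly with a low value. They report only what shows in the picture. A call takes as long as a camera call. They do not tell look-alikes from the thing itself.
- env.search_frame(target, picture): "extent" ([left, top, right, bottom] as shares, 0 to 1, of the picture: columns of its width, rows of its height, round what is visible of it).
- env.tip_of(target, picture): "point" ([column, row] as shares, 0 to 1, of the picture: columns of its width, rows of its height: a listed point, or the origin of a listed thing).
The state is a dict: "clock": time; "joint_positions": joint angles; "qvel": joint speeds; "joint_torque": joint torques, N m; "ee_pos": TCP position; "tcp_rot": TCP orientation; "wrist_force": force on the tool from outside, world axes, zero at the start; "torque": the same for the moment, N m; "opening": finger opening in m.
Only numpy, scipy, OpenCV 4.12 (cv2) and the standard library are available. Lean on these libraries where they do the work, as an engineer would, in place of code of your own. Each camera call takes 0.05 s, during which the arm holds its last target.

## Task

Swing the oak bar of the glue-up jig fully closed against the glued block, so that its slotted eye lies between the two ears of the steel yoke. Then take the steel locking pin from the wooden rack and pass it down through the upper ear, the eye and the lower ear until its collar sits on the upper ear, without forcing it, and let go. The yoke is bolted somewhere along its slot, so feel for its hole; leave the two bolts in the rack and the oak offcut beside the yoke where they are.

Things in the scene. Friction and masses are not known exactly. Their poses are not given: they have to be found in the camera images.
- jig: Glue-up jig fixed on the bench: plywood board 165 x 440 x 18 mm, fence and two glued lamellas (x = 20 to 92, y = -35 to 235 mm, up to 68 mm high), steel yoke, oak swing bar. Origin on the bench under the middle of the yoke hole's range; z up; +y runs along the closed bar from the yoke to the hinge axis at (0, 240) mm; +x points to the fence.
- ear_mid (a point): Point fixed to the jig at x = y = 0, on top of the yoke's upper ear (64 mm above the bench); axes as the jig. The yoke's own position is not reported: its hole is at x = 0 but anywhere from y = -10 to +10 mm from this point, as the yoke is bolted tight (immovable) along its slot. The ear's flat top reaches 26 mm to +y and 44 mm to -y of the hole, so a pin slid along y on it drops into the hole.
- yoke_zone (a point): Point of the jig at x = y = 0, 34 mm above the bench, mid-thickness of the lower ear. The yoke: two level steel ears, 44 mm wide (x), 8 mm thick, at z = 30 to 38 and 56 to 64 mm, each with an upright 14 mm round hole, one over the other; web at the -y end, otherwise open. 12 mm free space under the lower ear. The ears get marked if the pin bears on them with over about 40 N.
- pin_grip (a point): Middle of the grip barrel of the loose steel locking pin (about 160 g), z = its axis, up. Barrel 22 mm wide, 35 mm high (17.5 each way); under it a collar 30 mm wide, 5 thick, then the shank 12 mm wide, 42 long, its last 3 mm tapered to 9 mm; tip 64.5 mm under this point. Hangs by its collar in one of the rack's holes, the tall one. Fully home in the yoke this point is 86.5 mm above the bench.
- bar (a joint): Upright hinge of the swing bar, rad: 0 = closed at its stop (eye in line with the yoke), growing to 0.9 as the free end swings to the jig's -x. Stays where it is left (about 2 N at the handle moves it). Bar 36 mm wide, top 60 mm above the bench; steel tab at its end 36 mm wide, 8 mm thick, 41 to 49 mm above the bench.
- bar_handle (a point): Centre of the upright wooden handle post on the bar, 22 mm in diameter and 50 mm high, from 60 to 110 mm above the bench; this point is 85 mm above the bench and 140 mm from the hinge axis.
- bar_eye (a point): Centre of the slotted eye in the bar's steel tab, 240 mm from the hinge axis, 45 mm above the bench. The eye is 15 mm wide across the bar and 39 mm long along it. With the bar closed it lies at x = 0, y = 0 of the jig, between the ears.
- rack: Wooden rack block 190 x 60 x 50 mm fixed on the bench, origin at the centre of its underside, three 15 mm through holes in a row along its x at -60, 0 and +60 mm.
- hexbolt: Loose bolt with a hexagon head 22 mm wide and 12 mm high, in another hole of the rack; origin at the tip of its shank, 42 mm under the head. Not needed, leave.
- domebolt: Loose bolt with a low domed head 28 mm wide and 9 mm high, in another hole of the rack; origin at the tip of its shank, 42 mm under the head. Not needed, leave.
- offcut: Loose oak offcut 30 x 50 x 22 mm lying on the jig's board near the yoke; origin at the centre of its underside. Leave.
Not all that is in view belongs to the job. Leave any green look-alike of the part that bears pin_grip alone.

How it is judged:
By the outcome, as a careful person would: the job done as asked, in the order asked, and still so for the second after the job is handed in, with the robot touching nothing.
It also fails if it takes over 62 s, if anything falls off the work surface, if the arm or the gripper's body presses on something with over 40 N, if the wrist force passes 120 N, or if a joint passes its speed limit or range.

## Working session

There is one attempt and no reset: what is moved stays moved. The work goes in short steps, Python scripts to look and compute and a tool call to move; the robot and the scene stay as the last step left them, time stands still between calls to the robot, and variables do not carry over. Pictures are saved under pics/ and viewed, and the job is handed in when it is done.

Besides the shell and the picture viewer there is one more tool, called after "Request:" as name([rows], argument=value, ...), one row to a line, values as JSON. move_arm: Moves the arm, as the interface text tells. Its arguments: {"type":"object","properties":{"rows":{"type":"array","items":{"type":"object","properties":{"xyz":{"type":"array","items":{"type":"number"}},"spin":{"type":"number"}}}},"jaw":{"type":"number"},"force":{"type":"number"}},"required":["rows"]}

```bash
ls -la; mkdir -p pics; cat > h.py <<'E'
from rig import env
import numpy as np, cv2
from scipy.spatial.transform import Rotation as R
def save(s,name,box=None,scale=1):
    im=s["pixels"][:,:,::-1].copy()
    if box: im=im[box[1]:box[3],box[0]:box[2]]
    if scale!=1: im=cv2.resize(im,None,fx=scale,fy=scale,interpolation=cv2.INTER_CUBIC)
    cv2.imwrite("pics/"+name+".png",im)
def K(s):
    h,w=s["pixels"].shape[:2]
    f=h/2/np.tan(np.radians(s["vertical_fov"])/2); return f
def ray(s,u,v):
    f=K(s); k=s["k1"]
    xd,yd=(u-s["cx"])/f,(v-s["cy"])/f
    x,y=xd,yd
    for _ in range(30):
        r2=x*x+y*y; x=xd/(1+k*r2); y=yd/(1+k*r2)
    return np.array([x,y,1.0])
def px_depth(s,u,v,d=None):
    if d is None: d=s["z_map"][int(round(v)),int(round(u))]
    return np.array(s["xyz"])+R.from_quat(s["orientation"]).apply(ray(s,u,v)*d)
def px_z(s,u,v,z):
    o=np.array(s["xyz"]); dr=R.from_quat(s["orientation"]).apply(ray(s,u,v))
    return o+dr*(z-o[2])/dr[2]
def proj(s,p):
    c=R.from_quat(s["orientation"]).inv().apply(np.array(p)-np.array(s["xyz"]))
    x,y=c[0]/c[2],c[1]/c[2]; k=1+s["k1"]*(x*x+y*y); f=K(s)
    return np.array([s["cx"]+f*x*k,s["cy"]+f*y*k])
def cloud(s):
    h,w=s["z_map"].shape; f=K(s)
    u,v=np.meshgrid(np.arange(w),np.arange(h))
    xd=(u-s["cx"])/f; yd=(v-s["cy"])/f; x,y=xd.copy(),yd.copy()
    for _ in range(30):
        k=1+s["k1"]*(x*x+y*y); x=xd/k;y=yd/k
    d=s["z_map"]; P=np.stack([x*d,y*d,d],-1).reshape(-1,3)
    P=R.from_quat(s["orientation"]).apply(P)+np.array(s["xyz"])
    P[d.reshape(-1)<=0]=np.nan
    return P.reshape(h,w,3)
E
python3 - <<'E'
from h import *
for n in ["scene","side"]:
    s=env.snapshot(n); save(s,n+"0"); print(n,s["xyz"],s["orientation"],s["vertical_fov"],s["k1"],s["cx"],s["cy"])
    for t in ["pin_grip","bar_handle","bar_eye","ear_mid","yoke_zone","rack","jig","hexbolt","domebolt","offcut"]:
        print(t,[(round(d["p"],2),np.round(np.array(d["point"])*[560,420],1).tolist()) for d in env.tip_of(t,s)][:3])
print(env.sense())
E
```

```text
total 12
drwxr-xr-x  3 agent agent 4096 Dec  6 09:52 .
drwxr-xr-x 23 root  root  4096 Dec  6 09:52 ..
drwxr-xr-x  2 agent agent 4096 Dec  6 09:52 pics
scene [ 0.96452741 -0.42637972  0.8889952 ] [ 0.86582193  0.39661976 -0.1255019  -0.27801876] 46.855726582344246 -0.07250259147674422 275.68137771464745 210.3230473056358
pin_grip [(0.65, [134.3, 333.2]), (0.59, [183.4, 312.1])]
bar_handle [(0.91, [322.9, 154.1])]
bar_eye [(0.6, [281.9, 184.6])]
ear_mid [(0.85, [302.3, 202.6])]
yoke_zone [(0.94, [303.8, 209.5])]
rack [(0.61, [171.2, 307.4])]
jig [(0.56, [305.5, 221.2])]
hexbolt [(0.44, [150.5, 286.0])]
domebolt [(0.54, [171.9, 306.0])]
offcut [(0.95, [294.2, 256.7]), (0.49, [278.9, 183.9])]
side [0.35304933 0.68014909 0.75430741] [-0.11596419  0.90402652 -0.40948891  0.04008975] 54.52280693851407 -0.0730088364378228 277.7772609244486 210.83159042831684
pin_grip [(0.68, [276.1, 155.4]), (0.55, [295.6, 141.3])]
bar_handle [(0.87, [272.6, 269.6])]
bar_eye []
ear_mid [(0.91, [257.7, 237.7])]
yoke_zone [(0.75, [256.0, 247.7])]
rack [(0.91, [294.5, 175.1])]
jig [(0.97, [259.1, 254.6])]
hexbolt [(0.63, [311.8, 180.9])]
domebolt [(0.47, [293.5, 176.7])]
offcut [(0.77, [245.4, 219.7])]
{'clock': 1.1, 'joint_positions': array([ 1.246326  ,  0.59930258, -0.00253429,  1.59940371,  0.00178987,
        0.94287444, -0.07980262]), 'qvel': array([ 0.00063504, -0.00077576, -0.0009165 ,  0.00024462, -0.00065742,
        0.00085539,  0.00128453]), 'joint_torque': array([ 6.83692197e-04, -7.76227999e+01,  1.56374238e+00, -2.58385134e+01,
        1.24087938e-02,  2.12821935e-03,  2.90717287e-05]), 'ee_pos': array([ 0.1778195 , -0.70285913,  0.25327104]), 'tcp_rot': array([ 9.92333479e-01,  1.23589101e-01, -7.84809505e-06,  8.85523335e-06]), 'wrist_force': array([-0.01250833, -0.83586161, -0.36689996]), 'torque': array([-0.01157225,  0.0199766 , -0.01381775]), 'opening': 0.0853883692700247}
```

View pics/scene0.png

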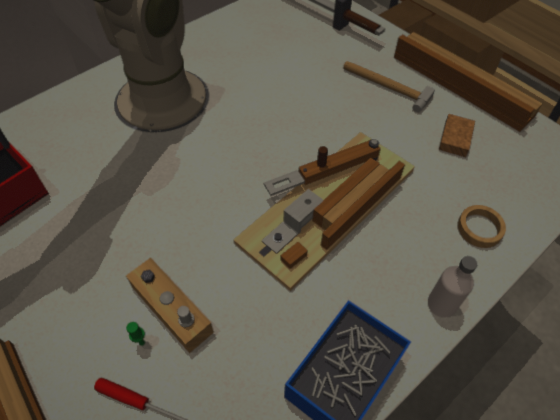

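View pics/side0.png

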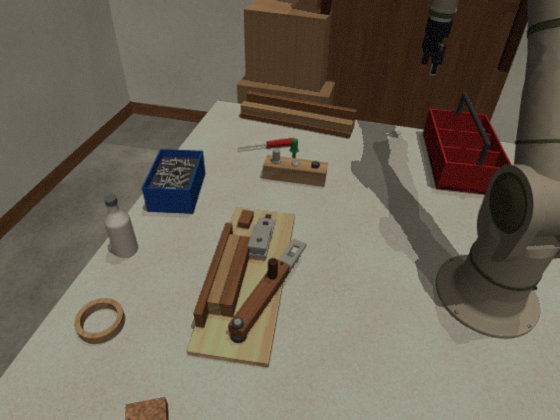

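Scene view: the jig is at about (320,200), with its bar open (handle (323,155), eye (283,184)) and the yoke at (300,207). The rack is at (170,303). Candidates for pin_grip are the tall grey head at (184,313), the green look-alike at (135,332), the hex bolt at (148,275) and the dome bolt at (167,297). By the description (steel, tall, in the rack) I choose (184,313), and check it in a close crop.

```bash
python3 - <<'E'
from h import *
s=env.snapshot("scene"); np.save("/tmp/s.npy",s,allow_pickle=True)
save(s,"rackcrop",(110,245,230,365),5)
save(s,"jigcrop",(220,120,420,290),4)
C=cloud(s)
def loc(u,v): print((u,v),np.round(C[int(v),int(u)],4))
# cluster pin barrel
for uv in [(184,313),(183,310),(148,274),(167,297),(323,150),(305,205),(278,237),(283,184)]: loc(*uv)
d2=env.snapshot("side"); np.save("/tmp/d.npy",d2,allow_pickle=True)
# triangulate net points
def tri(a,b):
    A=[];B=[]
    M=np.zeros((3,3));q=np.zeros(3)
    for sn,p in ((s,a),(d2,b)):
        o=np.array(sn["xyz"]);r=R.from_quat(sn["orientation"]).apply(ray(sn,*p));r/=np.linalg.norm(r)
        P=np.eye(3)-np.outer(r,r);M+=P;q+=P@o
    return np.linalg.solve(M,q)
for n,a,b in [("pin",(183.4,312.1),(276.1,155.4)),("handle",(322.9,154.1),(272.6,269.6)),("ear",(302.3,202.6),(257.7,237.7)),("jig",(305.5,221.2),(259.1,254.6)),("rack",(171.2,307.4),(294.5,175.1))]:
    print(n,np.round(tri(a,b),4))
for n,a,z in [("pin",(183.4,312.1),.0725),("handle",(322.9,154.1),.085),("eye",(281.9,184.6),.045),("ear",(302.3,202.6),.064),("jig",(305.5,221.2),0),("rack",(171.2,307.4),0)]:
    print(n,np.round(px_z(s,*a,z),4))
for n,a,z in [("pin",(276.1,155.4),.0725),("handle",(272.6,269.6),.085),("ear",(257.7,237.7),.064),("jig",(259.1,254.6),0),("rack",(294.5,175.1),0)]:
    print("side",n,np.round(px_z(d2,*a,z),4))
E
```

```text
(184, 313) [ 0.5984 -0.3203  0.0915]
(183, 310) [ 0.5919 -0.3182  0.0902]
(148, 274) [ 0.4744 -0.3236  0.0639]
(167, 297) [ 0.5361 -0.3219  0.0588]
(323, 150) [0.4909 0.122  0.1104]
(305, 205) [0.5507 0.0165 0.0642]
(278, 237) [ 0.5592 -0.0661  0.0335]
(283, 184) [ 0.4387  0.0546 -0.0023]
pin [ 0.5897 -0.3169  0.0729]
handle [0.4862 0.1294 0.0877]
ear [0.5466 0.0191 0.0627]
jig [0.5503 0.0205 0.0006]
rack [ 0.5331 -0.3216  0.0067]
pin [ 0.5875 -0.3176  0.0725]
handle [0.4842 0.1312 0.085 ]
eye [0.4663 0.0261 0.045 ]
ear [0.5423 0.0165 0.064 ]
jig [0.5519 0.0215 0.    ]
rack [ 0.5301 -0.3207  0.    ]
side pin [ 0.5914 -0.3155  0.0725]
side handle [0.4871 0.1274 0.085 ]
side ear [0.5504 0.0237 0.064 ]
side jig [0.5489 0.0189 0.    ]
side rack [ 0.5346 -0.3307  0.    ]
```

```bash
python3 - <<'E'
import numpy as np
from rig import env
E
true
```

```text
(no output)
```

View pics/rackcrop.png

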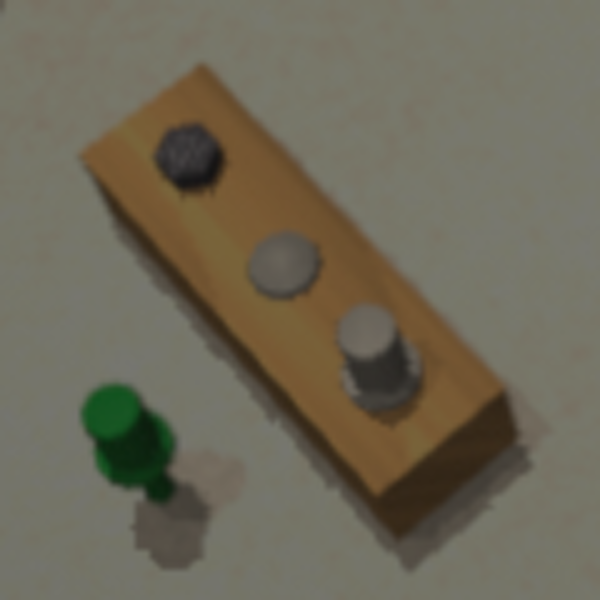

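View pics/jigcrop.png

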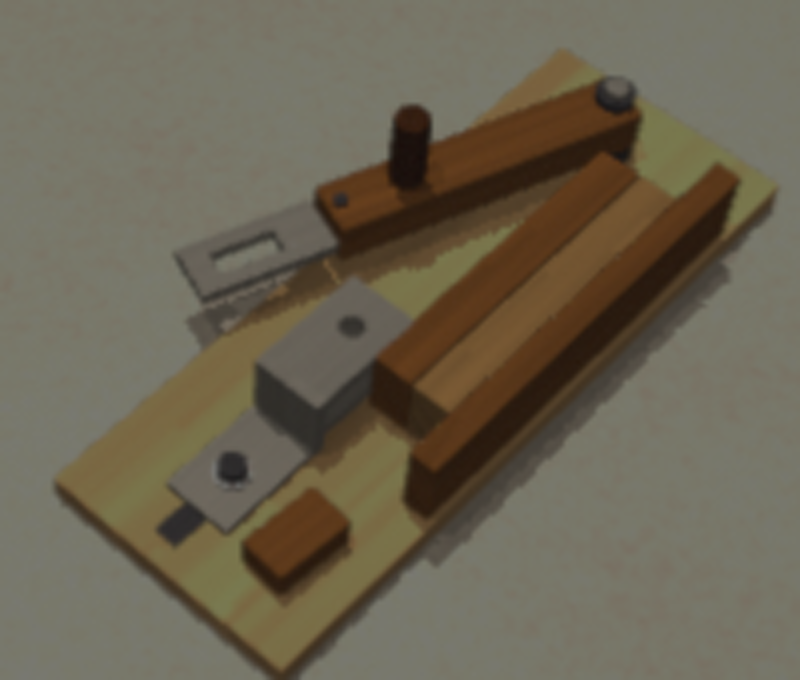

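```bash
python3 - <<'E'
from h import *
s=np.load("/tmp/s.npy",allow_pickle=True).item(); d=np.load("/tmp/d.npy",allow_pickle=True).item()
def c(x,y): return 220+x/4,120+y/4
B=np.array([px_z(s,*c(*p),.018)[:2] for p in [(562,48),(777,188),(283,675),(55,485)]])
print(B, [np.linalg.norm(B[i]-B[(i+1)%4]) for i in range(4)])
Y=[(B[0]-B[3]),(B[1]-B[2])]; print([np.degrees(np.arctan2(y[1],y[0])) for y in Y])
X=[(B[1]-B[0]),(B[2]-B[3])]; print([np.degrees(np.arctan2(y[1],y[0])) for y in X])
print("hole",px_z(s,*c(352,326),.064)); print("hinge",px_z(s,*c(617,90),.066))
E_=np.array([px_z(s,*c(*p),.064)[:2] for p in [(352,278),(255,362),(318,405)]]);print("ear",E_)
print("handle top",px_z(s,*c(412,112),.11)); print("eye",px_z(s,*c(247,252),.049))
C=cloud(s)
def rect(z0,z1,box):
    u0,v0,u1,v1=box
    P=C[v0:v1,u0:u1].reshape(-1,3); m=(P[:,2]>z0)&(P[:,2]<z1); P=P[m]
    return len(P),cv2.minAreaRect((P[:,:2]*1000).astype(np.float32)),np.median(P[:,2]),P[:,:2].mean(0)
print("ear",rect(.060,.068,(280,188,325,225)))
print("handletop",rect(.106,.114,(312,140,336,170)))
print("pintop",rect(.086,.095,(170,300,200,330)))
print("racktop",rect(.045,.052,(110,245,230,365)))
print("bar",rect(.056,.063,(296,130,382,185)))
Cs=cloud(d)
P=Cs.reshape(-1,3)
def r2(z0,z1,cx,cy,r):
    m=(P[:,2]>z0)&(P[:,2]<z1)&(np.hypot(P[:,0]-cx,P[:,1]-cy)<r); Q=P[m]
    return len(Q),cv2.minAreaRect((Q[:,:2]*1000).astype(np.float32)),np.median(Q[:,2]),Q[:,:2].mean(0)
print("S ear",r2(.060,.068,.55,.01,.08)); print("S handle",r2(.106,.114,.486,.129,.03)); print("S pin",r2(.086,.095,.59,-.317,.03))
s2=px_depth
E
```

```text
[[ 0.45205554  0.30158972]
 [ 0.61509924  0.31488691]
 [ 0.66002885 -0.12002062]
 [ 0.49892145 -0.13738401]] [np.float64(0.16358503957669593), np.float64(0.437222180427524), np.float64(0.16204037678871658), np.float64(0.44146839172543045)]
[np.float64(96.09395431803306), np.float64(95.89821290496127)]
[np.float64(4.662498009711088), np.float64(6.1513208806536195)]
hole [0.54800363 0.02767775 0.064     ]
hinge [0.52466094 0.26103544 0.066     ]
ear [[ 0.52441824  0.04972455]
 [ 0.53205127 -0.02680831]
 [ 0.57360651 -0.02019637]]
handle top [0.48642809 0.12646631 0.11      ]
eye [0.46504544 0.02666716 0.049     ]
ear (752, ((563.3152465820312, 16.05303192138672), (74.43777465820312, 82.31886291503906), 5.471802234649658), np.float64(0.06456175661489366), array([0.55393655, 0.01504071]))
handletop (69, ((489.2528381347656, 122.00176239013672), (19.462478637695312, 21.069438934326172), 63.07032775878906), np.float64(0.1102295778350213), array([0.48998556, 0.1218663 ]))
pintop (114, ((593.45751953125, -319.34246826171875), (21.916540145874023, 19.65576171875), 56.85929870605469), np.float
[... 268 characters left out ...]
01562, 160.7227020263672), (202.1916961669922, 114.9887466430664), 75.08744812011719), np.float64(0.060799309843644955), array([0.50879499, 0.16579578]))
S ear (812, ((569.3860473632812, 33.44111251831055), (104.85496520996094, 107.57980346679688), 17.582138061523438), np.float64(0.0642408722449328), array([0.56805681, 0.03269594]))
S handle (68, ((488.00604248046875, 126.1213607788086), (18.9510555267334, 19.916332244873047), 15.03696346282959), np.float64(0.10987218958074169), array([0.48859439, 0.12620183]))
S pin (30, ((592.9721069335938, -319.40863037109375), (18.502626419067383, 20.304363250732422), 7.472043991088867), np.float64(0.08952414484976812), array([ 0.59290653, -0.31777811]))
```

```bash
cat >> h.py <<'E'
def delta(target,yaw=None):
    """tool-frame shift & spin to reach world xyz target with tool-x yaw (deg)"""
    st=env.sense(); r=R.from_quat(st["tcp_rot"]); d=r.inv().apply(np.array(target)-st["ee_pos"])
    x=r.apply([1,0,0]); cy=np.degrees(np.arctan2(x[1],x[0]))
    return np.round(d*1000,1), None if yaw is None else round(cy-yaw,2), round(cy,2)
E
python3 - <<'E'
from h import *
w=env.snapshot("wrist"); r=R.from_quat(env.sense()["tcp_rot"])
print(w["xyz"],r.inv().apply(np.array(w["xyz"])-env.sense()["ee_pos"]),(r.inv()*R.from_quat(w["orientation"])).as_matrix().round(3),w["vertical_fov"],env.nose_length)
print(delta([.5,-.37,.28],6)); print(delta([.5475,.0,.28],6)); print(env.sense()["clock"])
E
```

```text
[ 0.24818807 -0.68560253  0.3746489 ] [ 0.07239797  0.00054688 -0.12136935] [[-0.001 -0.958 -0.287]
 [ 1.    -0.    -0.002]
 [ 0.002 -0.287  0.958]] 65.68526863816989 0.022
(array([ 393.9, -243.6,  -26.7]), np.float64(8.2), np.float64(14.2))
(array([ 530.8, -590.7,  -26.7]), np.float64(8.2), np.float64(14.2))
1.25
```

Request:
move_arm([
  {"xyz": [0.494,-0.272,-0.027],"spin": 8.2},
  {"xyz": [0.494,-0.272,-0.027],"spin": 8.2},
  {"xyz": [0.494,-0.272,-0.027],"spin": 8.2},
  {"xyz": [0.494,-0.272,-0.027],"spin": 8.2},
  {"xyz": [0.494,-0.272,-0.027],"spin": 8.2},
  {"xyz": [0.494,-0.272,-0.027],"spin": 8.2},
  {"xyz": [0.494,-0.272,-0.027],"spin": 8.2},
  {"xyz": [0.494,-0.272,-0.027],"spin": 8.2},
  {"xyz": [0.494,-0.272,-0.027],"spin": 8.2},
  {"xyz": [0.494,-0.272,-0.027],"spin": 8.2},
  {"xyz": [0.494,-0.272,-0.027],"spin": 8.2},
  {"xyz": [0.494,-0.272,-0.027],"spin": 8.2},
  {"xyz": [0.494,-0.272,-0.027],"spin": 8.2},
  {"xyz": [0.494,-0.272,-0.027],"spin": 8.2},
])

```text
clock: 2.65
ee_pos: [0.5893, -0.3188, 0.2801]
tcp_rot: [0.999, 0.052, -0.0, 0.0]
wrist_force: [0.0, -0.7, 0.0]
opening: 0.0855
```

```bash
python3 - <<'E'
from h import *
w=env.snapshot("wrist"); save(w,"w1"); np.save("/tmp/w1.npy",w,allow_pickle=True)
for d in env.tip_of("pin_grip",w): 
    p=np.array(d["point"])*[560,420]; print(d["p"],p,px_z(w,*p,.0725))
print(env.sense()["clock"],env.sense()["ee_pos"],delta([.5475,.02,.28],6))
E
```

```text
0.72 [355.88  217.686] [ 0.55761492 -0.40224623  0.0725    ]
2.75 [ 0.58852085 -0.31986205  0.28024376] (array([  -6.2, -342.3,   -0. ]), np.float64(-0.15), np.float64(5.85))
```

View pics/w1.png

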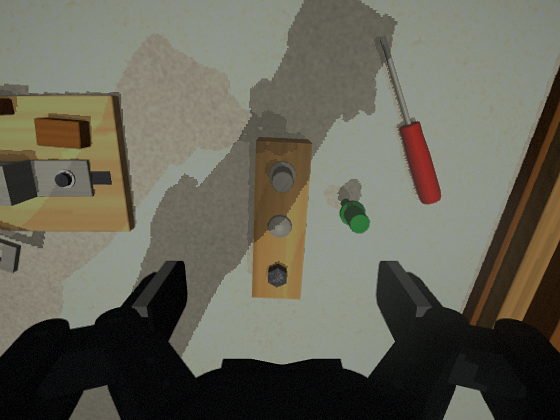

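The wrist view confirms it: the steel pin, with its tall grey barrel and collar, is in the rack hole at (282,177). The green look-alike lies at (355,218), the dome bolt at (279,226) and the hex bolt at (277,274). Next I measure the pin precisely.

```bash
python3 - <<'E'
from h import *
w=np.load("/tmp/w1.npy",allow_pickle=True).item()
save(w,"w1pin",(240,130,330,300),3.5)
C=cloud(w); P=C[150:205,250:315].reshape(-1,3)
for a,b in ((.086,.095),(.052,.058)):
    m=(P[:,2]>a)&(P[:,2]<b)&(abs(P[:,0]-.592)<.03); Q=P[m]; print(len(Q),cv2.minEnclosingCircle((Q[:,:2]*1000).astype(np.float32)),Q.mean(0))
# rack
P=C[130:310,240:330].reshape(-1,3); m=(P[:,2]>.047)&(P[:,2]<.053); Q=P[m]; print("rack",cv2.minAreaRect((Q[:,:2]*1000).astype(np.float32)))
P=C[200:250,265:300].reshape(-1,3); m=(P[:,2]>.0535)&(P[:,2]<.065);Q=P[m];print("dome",cv2.minEnclosingCircle((Q[:,:2]*1000).astype(np.float32)))
P=C[255:295,260:300].reshape(-1,3); m=(P[:,2]>.058)&(P[:,2]<.066);Q=P[m];print("hex",cv2.minEnclosingCircle((Q[:,:2]*1000).astype(np.float32)))
P=C.reshape(-1,3)
m=(P[:,2]>.02)&(P[:,1]<-.37)&(P[:,1]>-.45)&(P[:,0]>.5)&(P[:,0]<.62);Q=P[m];print("green",Q.min(0),Q.max(0))
E
```

```text
375 ((592.4345703125, -319.4451904296875), 10.685632705688477) [ 0.59283627 -0.31937882  0.09065601]
320 ((590.2728271484375, -319.4906005859375), 38.932708740234375) [ 0.59477887 -0.31871232  0.05436492]
rack ((531.9938354492188, -322.6514892578125), (190.6370086669922, 60.085391998291016), 3.1189067363739014)
dome ((532.692626953125, -322.5892639160156), 13.141342163085938)
hex ((471.79986572265625, -326.0921936035156), 12.80248737335205)
green [ 0.54071352 -0.41849174  0.04248082] [ 0.61059478 -0.37000093  0.35097059]
```

View pics/w1pin.png

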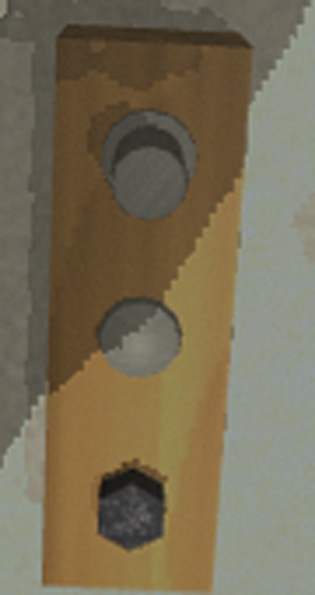

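Request:
move_arm([
  {"xyz": [-0.05,-0.387,0],"spin": 0},
  {"xyz": [-0.05,-0.387,0],"spin": 0},
  {"xyz": [-0.05,-0.387,0],"spin": 0},
  {"xyz": [-0.05,-0.387,0],"spin": 0},
  {"xyz": [-0.05,-0.387,0],"spin": 0},
  {"xyz": [-0.05,-0.387,0],"spin": 0},
  {"xyz": [-0.05,-0.387,0],"spin": 0},
  {"xyz": [-0.05,-0.387,0],"spin": 0},
  {"xyz": [-0.05,-0.387,0],"spin": 0},
  {"xyz": [-0.05,-0.387,0],"spin": 0},
  {"xyz": [-0.05,-0.387,0],"spin": 0},
], jaw=1, force=30)

```text
clock: 3.85
ee_pos: [0.5001, 0.0595, 0.2804]
tcp_rot: [0.999, 0.051, 0.0, 0.0]
wrist_force: [0.3, -0.5, -0.2]
opening: -0.0002
```

```bash
python3 - <<'E'
from h import *
w=env.snapshot("wrist"); save(w,"w2",None,1.4); np.save("/tmp/w2.npy",w,allow_pickle=True)
for t,z in (("bar_handle",.085),("bar_eye",.045),("ear_mid",.064)):
  for d in env.tip_of(t,w): 
    p=np.array(d["point"])*[560,420]; print(t,d["p"],p,px_z(w,*p,z))
C=cloud(w);P=C.reshape(-1,3)
def rr(a,b,cx,cy,r):
    m=(P[:,2]>a)&(P[:,2]<b)&(np.hypot(P[:,0]-cx,P[:,1]-cy)<r);Q=P[m];print(len(Q),cv2.minAreaRect((Q[:,:2]*1000).astype(np.float32)),cv2.minEnclosingCircle((Q[:,:2]*1000).astype(np.float32)),Q.mean(0))
rr(.106,.113,.488,.125,.03)
rr(.061,.067,.55,.01,.06)
print(env.sense()["clock"],env.sense()["ee_pos"],env.sense()["wrist_force"])
E
```

```text
bar_handle 0.68 [214.088 192.318] [0.48452201 0.12581925 0.085     ]
bar_eye 0.79 [303.8   210.084] [0.46274765 0.02971885 0.045     ]
ear_mid 0.76 [325.416 137.718] [0.54776996 0.01900026 0.064     ]
415 ((488.45947265625, 123.22848510742188), (20.74097442626953, 20.49467658996582), 2.3732516765594482) ((488.3907165527344, 123.38976287841797), 10.873434066772461) [0.48902015 0.12306522 0.11053941]
4545 ((566.0609741210938, 22.459163665771484), (82.83656311035156, 91.58625030517578), 5.2389936447143555) ((556.9998779296875, 17.358264923095703), 51.23060607910156) [0.5580342  0.02198546 0.06464984]
4.05 [0.50005248 0.06023466 0.28020702] [-0.64621752 -0.25216858  0.07385292]
```

View pics/w2.png

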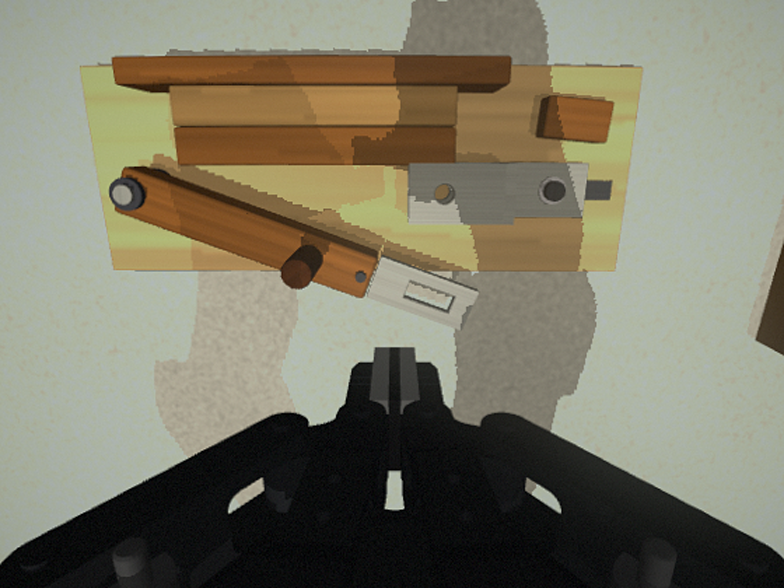

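```bash
python3 - <<'E'
from h import *
w=np.load("/tmp/w2.npy",allow_pickle=True).item()
save(w,"w2y",(270,100,440,170),4.7)
P=cloud(w).reshape(-1,3)
def c(x,y): return x/1.4,y/1.4
for n,p,z in [("hinge",(124,194),.066),("board TL",(80,66),.018),("board TR",(643,66),.018),("board BR",(614,271),.018),("board BL",(114,270),.018),("lamL",(176,165),.068),("lamR",(456,164),.068),("fenceL",(114,57),.068),("fenceR",(511,57),.068),("earTL",(409,164),.064),("earBL",(409,222),.064)]:
    print(n,px_z(w,*c(*p),z).round(4))
m=(P[:,2]>.066)&(P[:,2]<.072)&(P[:,0]>.5); Q=P[m]; print(cv2.minAreaRect((Q[:,:2]*1000).astype(np.float32)))
m=(P[:,2]>.058)&(P[:,2]<.064)&(P[:,1]>.1); Q=P[m]; print("bar",cv2.minAreaRect((Q[:,:2]*1000).astype(np.float32)))
E
```

```text
hinge [0.5232 0.2604 0.066 ]
board TL [0.6125 0.317  0.018 ]
board TR [ 0.6558 -0.1192  0.018 ]
board BR [ 0.4921 -0.1349  0.018 ]
board BL [0.4489 0.3014 0.018 ]
lamL [0.5477 0.2204 0.068 ]
lamR [0.568 0.022 0.068]
fenceL [0.615  0.2606 0.068 ]
fenceR [ 0.6406 -0.0051  0.068 ]
earTL [0.5645 0.0551 0.064 ]
earBL [0.5231 0.0505 0.064 ]
((572.3914184570312, 126.76963806152344), (113.42684173583984, 296.90972900390625), 5.201475143432617)
bar ((538.2557373046875, 185.741943359375), (148.65782165527344, 171.32994079589844), 0.0009083276381716132)
```

View pics/w2y.png

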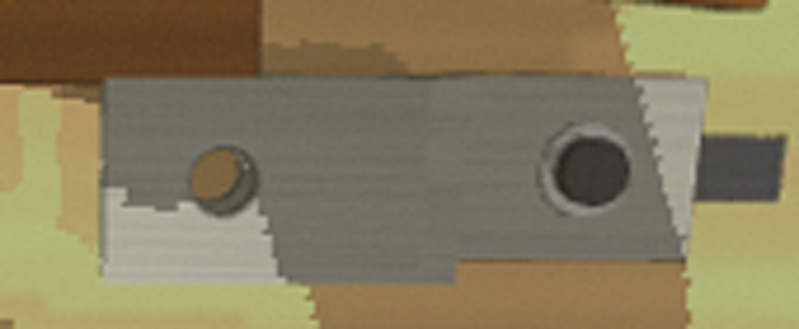

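```bash
python3 - <<'E'
from h import *
w=np.load("/tmp/w2.npy",allow_pickle=True).item()
h=px_z(w,270+223.5/4.7,100+180/4.7,.064); print("hole",h)
y=np.radians(5.7); X=np.array([np.cos(y),np.sin(y)]);Y=np.array([-np.sin(y),np.cos(y)])
hg=np.array([.5232,.2604]); o=hg-.24*Y; print("origin",o,"hole in jig",(h[:2]-o)@X,(h[:2]-o)@Y)
for p in [(103,80),(101,280)]:
    e=px_z(w,270+p[0]/4.7,100+p[1]/4.7,.064)[:2]; print("ear end jig", (e-o)@X,(e-o)@Y)
H=np.array([.4885,.1238]); v=H-hg; print("handle r",np.linalg.norm(v),"theta",np.degrees(np.arctan2(-v@X,-v@Y)), "closed handle",hg-.14*Y)
print("lam edge jig x",[(np.array(q)-o)@X for q in ((.5477,.2204),(.568,.022))])
st=H-.032*X; print("start",st,delta([*st,.115],5.7),delta([*st,.28],5.7))
E
```

```text
hole [0.54637237 0.02691819 0.064     ]
origin [0.54703674 0.02158666] hole in jig -0.0001315613765624637 0.0053711497074922674
ear end jig 0.020863702444586074 0.03178918804053516
ear end jig -0.021987817826049333 0.03179053023461965
handle r 0.14093846174838157 theta 19.95315985528947 closed handle [0.53710476 0.12109222]
lam edge jig x [np.float64(0.02040607147430446), np.float64(0.02090066119537936)]
start [0.45665822 0.12062177] (array([-37. , -64.5, 165.2]), np.float64(0.15), np.float64(5.85)) (array([-37. , -64.5,   0.2]), np.float64(0.15), np.float64(5.85))
```

Request:
move_arm([
  {"xyz": [-0.039,-0.061,0.02],"spin": 0.15},
  {"xyz": [-0.039,-0.061,0.04],"spin": 0.15},
  {"xyz": [-0.039,-0.061,0.09],"spin": 0.15},
  {"xyz": [-0.039,-0.061,0.14],"spin": 0.15},
  {"xyz": [-0.039,-0.061,0.18],"spin": 0.15},
  {"xyz": [-0.039,-0.061,0.18],"spin": 0.15},
  {"xyz": [-0.039,-0.061,0.18],"spin": 0.15},
])

```text
clock: 4.75
ee_pos: [0.4546, 0.1177, 0.1003]
tcp_rot: [0.999, 0.051, -0.001, 0.0]
wrist_force: [0.1, -0.2, -0.3]
opening: 0.0
```

```bash
python3 - <<'E'
from h import *
w=env.snapshot("wrist"); save(w,"w3",None,1.2)
print(env.sense()["ee_pos"],env.sense()["wrist_force"])
E
```

```text
[0.45529612 0.11796213 0.10143039] [-0.00254614 -0.01031704  0.42383827]
```

View pics/w3.png

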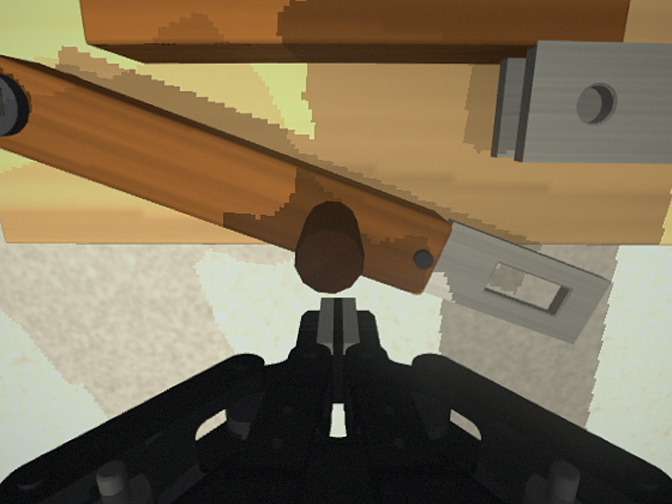

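The wrist view shows the shut fingers (340,320) squarely behind the handle (330,250). Now I push it along +x.

Request:
move_arm([
  {"xyz": [0.006,0,0]},
  {"xyz": [0.012,0,0]},
  {"xyz": [0.018,0,0]},
  {"xyz": [0.024,0,0]},
  {"xyz": [0.03,0,0]},
  {"xyz": [0.036,0,0]},
  {"xyz": [0.042,0,0]},
  {"xyz": [0.047,0,0]},
  {"xyz": [0.052,0,0]},
  {"xyz": [0.052,0,0]},
])

```text
invalid input at $.rows[0]: expected keys xyz, spin
```

```bash
python3 - <<'E'
from h import *
w=env.snapshot("wrist"); save(w,"w4",None,1.2)
print(env.sense()["ee_pos"],env.sense()["wrist_force"])
E
```

```text
[0.45567349 0.11817809 0.10204002] [-0.26365523 -0.07440404  0.36471053]
```

View pics/w4.png

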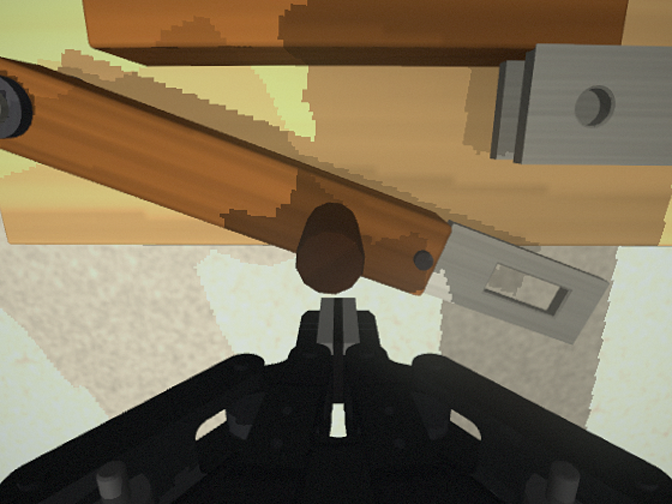

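Request:
move_arm([
  {"xyz": [0.006,0,0],"spin": 0},
  {"xyz": [0.012,0,0],"spin": 0},
  {"xyz": [0.018,0,0],"spin": 0},
  {"xyz": [0.024,0,0],"spin": 0},
  {"xyz": [0.03,0,0],"spin": 0},
  {"xyz": [0.036,0,0],"spin": 0},
  {"xyz": [0.042,0,0],"spin": 0},
  {"xyz": [0.047,0,0],"spin": 0},
  {"xyz": [0.051,0,0],"spin": 0},
  {"xyz": [0.051,0,0],"spin": 0},
])

```text
clock: 5.85
ee_pos: [0.5065, 0.1239, 0.1003]
tcp_rot: [0.999, 0.051, 0.001, -0.0]
wrist_force: [-0.1, -0.3, -0.6]
opening: 0.0001
```

```bash
python3 - <<'E'
from h import *
w=env.snapshot("wrist"); save(w,"w4b",None,1.2)
print(env.sense()["ee_pos"],env.sense()["wrist_force"])
E
```

```text
[0.50642625 0.12408358 0.10032995] [-0.5382431   0.07491707  0.17107114]
```

View pics/w4b.png

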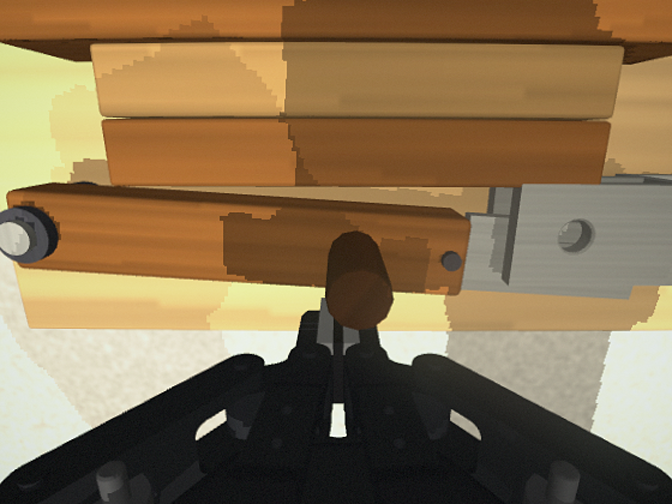

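Request:
move_arm([
  {"xyz": [0.002,0.001,0],"spin": 0},
  {"xyz": [0.004,0.002,0],"spin": 0},
  {"xyz": [0.006,0.003,0],"spin": 0},
  {"xyz": [0.008,0.004,0],"spin": 0},
  {"xyz": [0.009,0.004,0],"spin": 0},
  {"xyz": [0.009,0.004,0],"spin": 0},
])

```text
clock: 6.5
ee_pos: [0.515, 0.1202, 0.1002]
tcp_rot: [0.999, 0.051, 0.0, 0.0]
wrist_force: [-0.1, -0.1, -0.2]
opening: -0.0001
```

```bash
python3 - <<'E'
from h import *
w=env.snapshot("wrist"); save(w,"w5",None,1.2)
print(env.sense()["ee_pos"],env.sense()["wrist_force"])
E
```

```text
[0.51500459 0.1202446  0.10024911] [-1.79899528 -0.22139778  0.04481955]
```

View pics/w5.png

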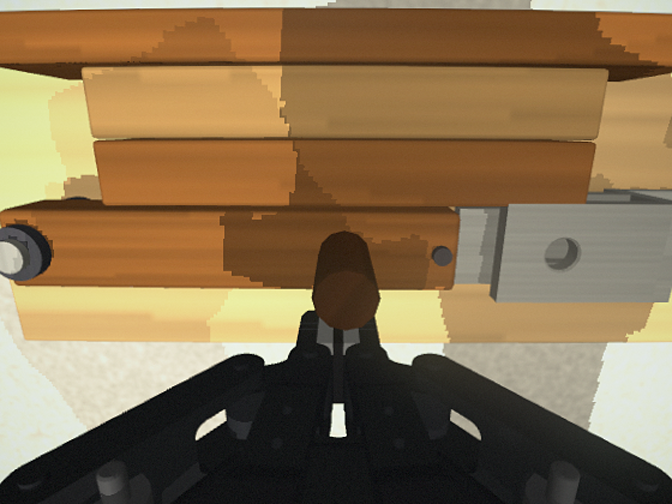

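Request:
move_arm([
  {"xyz": [0.0007,0,0],"spin": 0},
  {"xyz": [0.0014,0,0],"spin": 0},
  {"xyz": [0.002,0,0],"spin": 0},
  {"xyz": [0.002,0,0],"spin": 0},
])

```text
clock: 6.95
ee_pos: [0.5159, 0.1203, 0.1002]
tcp_rot: [0.999, 0.051, -0.001, 0.0]
wrist_force: [-4.2, -2.1, 3.3]
opening: -0.0003
```

```bash
python3 - <<'E'
from h import *
print(env.sense()["ee_pos"],env.sense()["wrist_force"])
E
```

```text
[0.51593186 0.12027349 0.10021004] [-4.18374246 -2.11451935  3.27469714]
```

Request:
move_arm([
  {"xyz": [0.001,0,0],"spin": 0},
  {"xyz": [0.002,0,0],"spin": 0},
  {"xyz": [0.002,0,0],"spin": 0},
])

```text
clock: 7.25
ee_pos: [0.5161, 0.1202, 0.1001]
tcp_rot: [0.999, 0.051, -0.003, 0.001]
wrist_force: [-10.2, -1.6, 6.2]
opening: 0.0003
```

```bash
python3 - <<'E'
from h import *
print(env.sense()["ee_pos"],env.sense()["wrist_force"])
w=env.snapshot("wrist"); save(w,"w6",None,1.2)
E
```

```text
[0.51607664 0.12018008 0.1001192 ] [-10.24675574  -1.63368485   6.22298344]
```

View pics/w6.png

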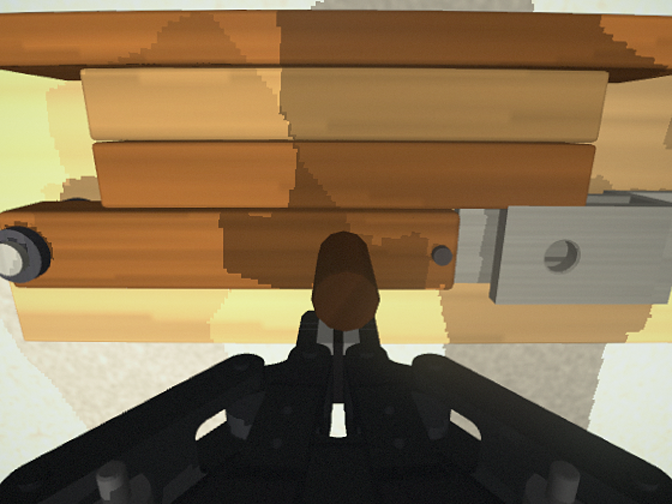

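Request:
move_arm([
  {"xyz": [-0.015,0,0],"spin": 0},
  {"xyz": [-0.03,0,0],"spin": 0},
  {"xyz": [-0.03,0,-0.05],"spin": 0},
  {"xyz": [-0.03,0.02,-0.095],"spin": 0},
  {"xyz": [-0.025,0.055,-0.13],"spin": 0},
  {"xyz": [-0.025,0.088,-0.165],"spin": 0},
  {"xyz": [-0.025,0.088,-0.18],"spin": 0},
  {"xyz": [-0.025,0.088,-0.18],"spin": 0},
  {"xyz": [-0.025,0.088,-0.18],"spin": 0},
], jaw=0.45)

```text
clock: 8.2
ee_pos: [0.5031, 0.031, 0.2802]
tcp_rot: [0.999, 0.051, 0.001, -0.0]
wrist_force: [-0.0, -0.0, -1.5]
opening: 0.0472
```

```bash
python3 - <<'E'
from h import *
w=env.snapshot("wrist"); save(w,"w7",None,1.4); np.save("/tmp/w7.npy",w,allow_pickle=True)
p=proj(w,[.5464,.0269,.064]); u,v=p.astype(int); save(w,"w7h",(u-40,v-40,u+40,v+40),7); print(p)
P=cloud(w).reshape(-1,3)
y=np.radians(5.7); X=np.array([np.cos(y),np.sin(y)]);Y=np.array([-np.sin(y),np.cos(y)])
hg=np.array([.5232,.2604]); 
m=(P[:,2]>.106)&(P[:,2]<.113)&(np.hypot(P[:,0]-.537,P[:,1]-.121)<.025);Q=P[m];c=cv2.minEnclosingCircle((Q[:,:2]*1000).astype(np.float32));print("handle",c)
v=np.array(c[0])/1000-hg; print("theta",np.arctan2(-v@X,-v@Y))
st=env.sense();print(st["ee_pos"],st["opening"],st["clock"],delta([.5925,-.3194,.16],3.1))
E
```

```text
[289.74894315 138.71591994]
handle ((537.361328125, 120.04280853271484), 11.055841445922852)
theta -0.001070869469344096
[0.50272064 0.03129552 0.27952997] 0.04678367394550234 8.25 (array([ 53.3, 358.1, 119.4]), np.float64(2.81), np.float64(5.91))
```

View pics/w7.png

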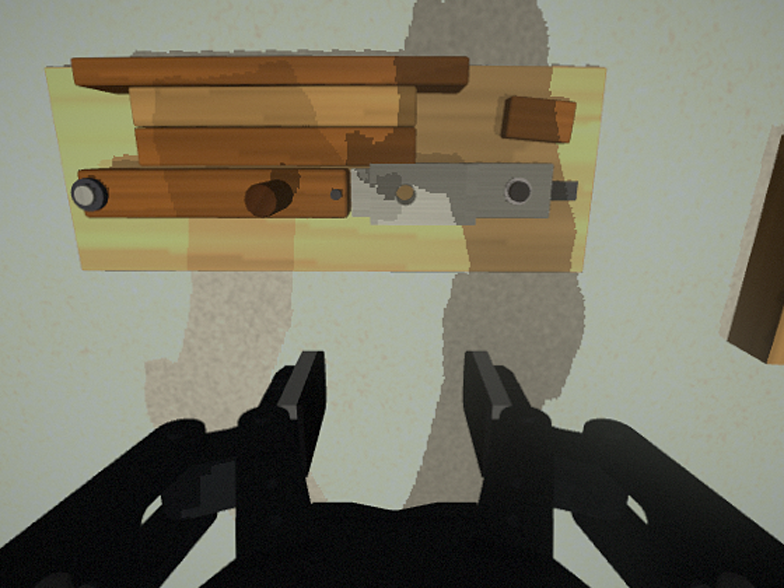

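View pics/w7h.png

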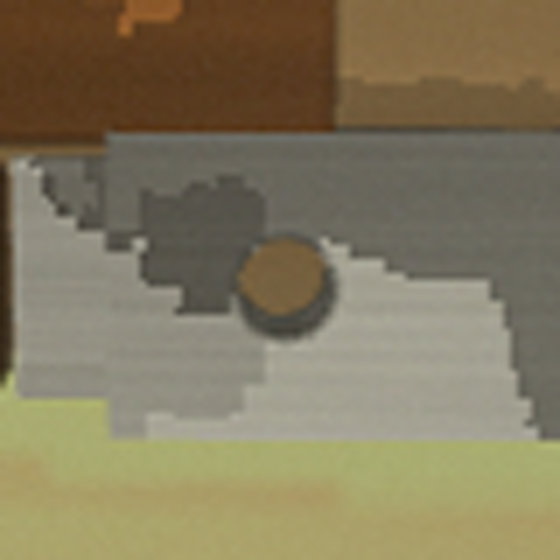

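Request:
move_arm([
  {"xyz": [0.0533,0.3581,0.05],"spin": 0},
  {"xyz": [0.0533,0.3581,0.05],"spin": 0},
  {"xyz": [0.0533,0.3581,0.05],"spin": 0},
  {"xyz": [0.0533,0.3581,0.05],"spin": 0},
  {"xyz": [0.0533,0.3581,0.05],"spin": 0},
  {"xyz": [0.0533,0.3581,0.05],"spin": 0},
  {"xyz": [0.0533,0.3581,0.05],"spin": 0},
  {"xyz": [0.0533,0.3581,0.05],"spin": 0},
  {"xyz": [0.0533,0.3581,0.08],"spin": 0},
  {"xyz": [0.0533,0.3581,0.12],"spin": 0},
  {"xyz": [0.0533,0.3581,0.12],"spin": 0},
  {"xyz": [0.0533,0.3581,0.12],"spin": 0},
])

```text
clock: 9.45
ee_pos: [0.5923, -0.3188, 0.1592]
tcp_rot: [0.999, 0.052, -0.001, -0.001]
wrist_force: [0.1, -0.4, 1.6]
opening: 0.0472
```

```bash
python3 - <<'E'
from h import *
w=env.snapshot("wrist"); save(w,"w8",None,1.2); np.save("/tmp/w8.npy",w,allow_pickle=True)
P=cloud(w).reshape(-1,3)
m=(P[:,2]>.087)&(P[:,2]<.094)&(np.hypot(P[:,0]-.592,P[:,1]+.319)<.02);Q=P[m];print("pin",cv2.minEnclosingCircle((Q[:,:2]*1000).astype(np.float32)),np.median(Q[:,2]))
st=env.sense();print(st["ee_pos"],st["opening"],st["clock"],delta([.5925,-.3194,.081],5.9))
E
```

```text
pin ((592.410888671875, -319.60345458984375), 10.977241516113281) 0.09072943241876401
[ 0.59302058 -0.31939088  0.16069878] 0.04700099508933043 9.5 (array([-0.5, -0. , 79.7]), np.float64(0.02), np.float64(5.92))
```

View pics/w8.png

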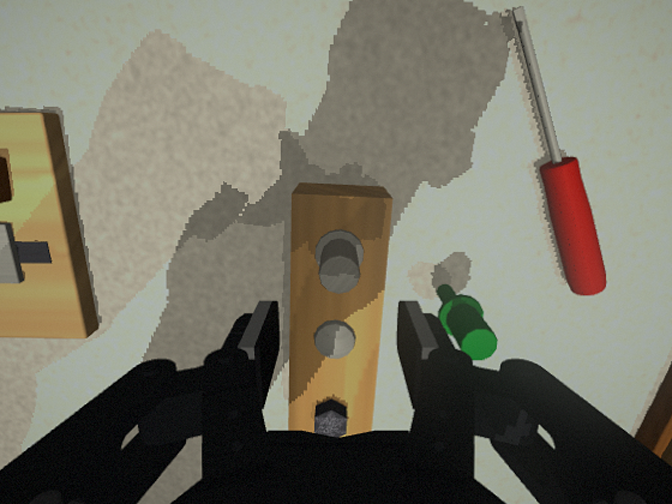

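```bash
python3 - <<'E'
from h import *
w=np.load("/tmp/w8.npy",allow_pickle=True).item(); C=cloud(w); im=w["pixels"].astype(int)
m=(im[...,1]>im[...,0]+30)&(im[...,1]>im[...,2]+20)&np.isfinite(C[...,0])
Q=C[m]; print(m.sum(),Q.min(0),Q.max(0)); t=Q[Q[:,2]>Q[:,2].max()-.004]; print(t.mean(0))
E
```

```text
952 [ 0.49690466 -0.45684484 -0.00050911] [ 0.60716383 -0.35474845  0.18446868]
[ 0.6071202  -0.3550353   0.18321027]
```

```bash
python3 - <<'E'
from h import *
w=np.load("/tmp/w8.npy",allow_pickle=True).item(); C=cloud(w); im=w["pixels"].astype(int)
m=(im[...,1]>im[...,0]+40)&(im[...,1]>im[...,2]+30)&np.isfinite(C[...,0])
m[:230]=0; m[305:]=0; m[:,:360]=0; m[:,420:]=0
Q=C[m]; print(m.sum(),np.percentile(Q,[1,5,50,95,99],axis=0).round(3))
for a in np.arange(0,.2,.01):
    q=Q[(Q[:,2]>=a)&(Q[:,2]<a+.01)]
    if len(q): print(round(a,2),len(q),q.mean(0).round(3))
E
```

```text
845 [[ 0.542 -0.418  0.046]
 [ 0.546 -0.414  0.047]
 [ 0.556 -0.403  0.082]
 [ 0.566 -0.392  0.084]
 [ 0.587 -0.371  0.123]]
0.0 4 [ 0.517 -0.445  0.   ]
0.04 229 [ 0.558 -0.4    0.048]
0.05 2 [ 0.551 -0.395  0.058]
0.08 599 [ 0.556 -0.404  0.083]
0.15 6 [ 0.602 -0.355  0.156]
0.16 2 [ 0.602 -0.355  0.161]
0.18 1 [ 0.607 -0.355  0.182]
```

The green pin stands upright at (0.557, -0.403) with its top at 82 mm, so it is well clear of the fingers. Now I descend onto the steel pin and grip it.

Request:
move_arm([
  {"xyz": [0,0,0.03],"spin": 0},
  {"xyz": [0,0,0.055],"spin": 0},
  {"xyz": [0,0,0.07],"spin": 0},
  {"xyz": [0,0,0.079],"spin": 0},
  {"xyz": [0,0,0.079],"spin": 0},
  {"xyz": [0,0,0.079],"spin": 0},
])

```text
clock: 10.1
ee_pos: [0.593, -0.3204, 0.0823]
tcp_rot: [0.999, 0.051, 0.001, 0.0]
wrist_force: [0.6, -0.6, -0.3]
opening: 0.0468
```

Request:
move_arm([
  {"xyz": [0,0,0],"spin": 0},
  {"xyz": [0,0,0],"spin": 0},
  {"xyz": [0,0,0],"spin": 0},
  {"xyz": [0,0,0],"spin": 0},
  {"xyz": [0,0,0],"spin": 0},
  {"xyz": [0,0,0],"spin": 0},
], jaw=1, force=40)

```text
clock: 10.7
ee_pos: [0.5928, -0.3204, 0.0824]
tcp_rot: [0.999, 0.051, 0.001, 0.0]
wrist_force: [-0.2, -0.5, 6.6]
opening: 0.021
```

```bash
python3 - <<'E'
from h import *
w=env.snapshot("wrist"); save(w,"w9",None,1.2)
st=env.sense();print(st["ee_pos"],st["opening"],st["clock"],st["wrist_force"])
E
```

```text
[ 0.59283499 -0.32038999  0.08240146] 0.021000221998819034 10.75 [-1.42718517  0.80941633  6.51848562]
```

View pics/w9.png

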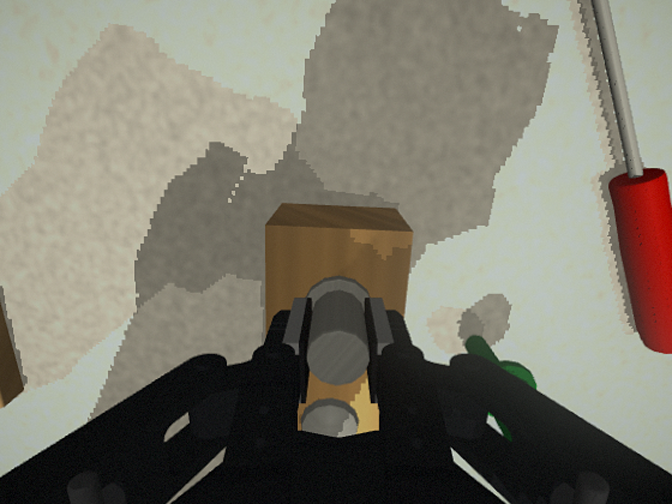

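Request:
move_arm([
  {"xyz": [0,0,-0.01],"spin": 0},
  {"xyz": [0,0,-0.025],"spin": 0},
  {"xyz": [0,0,-0.045],"spin": 0},
  {"xyz": [0,0,-0.07],"spin": 0},
  {"xyz": [0,0,-0.1],"spin": 0},
  {"xyz": [0,0,-0.1],"spin": 0},
  {"xyz": [0,0,-0.1],"spin": 0},
])

```text
clock: 11.45
ee_pos: [0.5926, -0.3203, 0.1828]
tcp_rot: [0.999, 0.051, 0.001, 0.001]
wrist_force: [0.1, -0.5, -1.9]
opening: 0.021
```

```bash
python3 - <<'E'
from h import *
w=env.snapshot("wrist"); save(w,"w10",None,1.2); st=env.sense()
P=cloud(w).reshape(-1,3); r=R.from_quat(st["tcp_rot"]); Q=r.inv().apply(P-st["ee_pos"])
im=w["pixels"].reshape(-1,3).astype(int)
for a,b in ((-.02,-.003),):
    m=(Q[:,2]>a)&(Q[:,2]<b)&(abs(Q[:,0])<.02)&(abs(Q[:,1])<.0095); q=Q[m]; print(len(q),np.histogram(q[:,2],10))
    t=np.median(q[:,2]); k=q[abs(q[:,2]-t)<.002]; print(t,k.min(0),k.max(0),k.mean(0))
print(st["ee_pos"],st["opening"],st["clock"],st["wrist_force"],st["torque"])
s=env.snapshot("side"); p=proj(s,st["ee_pos"]); u,v=p.astype(int); save(s,"s10",(u-50,v-40,u+50,v+60),6)
print(delta([.5464,.0267,.182],5.7))
E
```

```text
2148 (array([ 65, 639, 896, 249,  83,  47,  46,  46,  33,  44]), array([-0.01128047, -0.01045515, -0.00962982, -0.0088045 , -0.00797917,
       -0.00715385, -0.00632852, -0.0055032 , -0.00467787, -0.00385255,
       -0.00302722]))
-0.009325867286502247 [-0.01058609 -0.00947723 -0.01128047] [ 0.0111893   0.00944367 -0.00733094] [ 0.00110553  0.00034806 -0.00937899]
[ 0.59208786 -0.31999555  0.18167185] 0.020974795205023843 11.5 [ 0.005087    0.00500473 -1.5017098 ] [-0.00765519  0.0026843  -0.00895583]
(array([  -9.9, -349.4,   -0.9]), np.float64(0.15), np.float64(5.85))
```

View pics/w10.png

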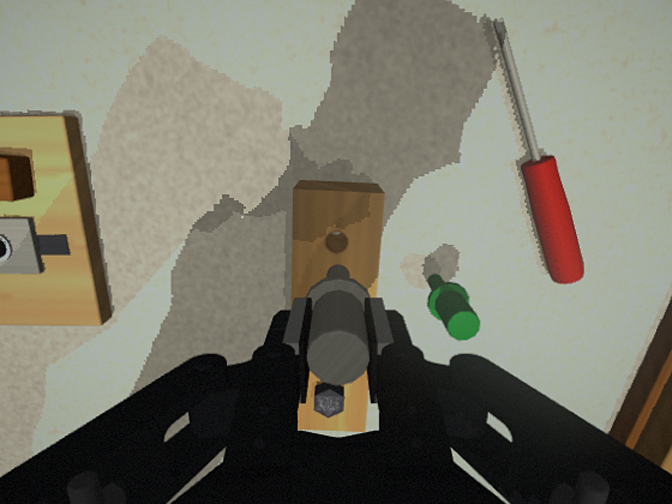

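View pics/s10.png

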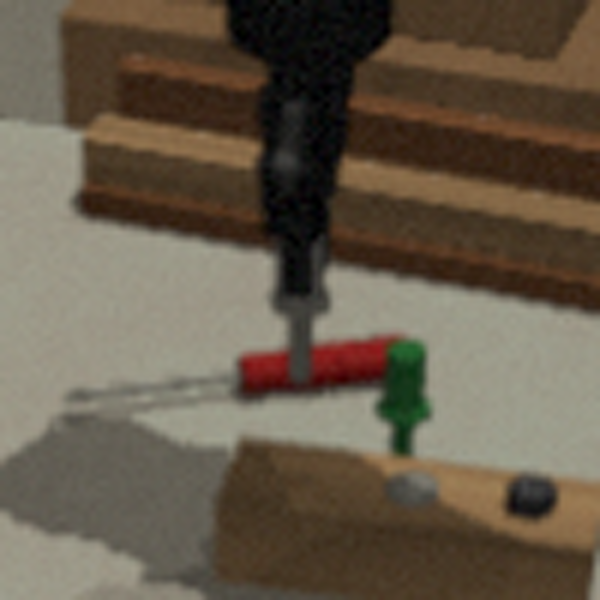

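Request:
move_arm([
  {"xyz": [-0.01,-0.349,0],"spin": 0.15},
  {"xyz": [-0.01,-0.349,0],"spin": 0.15},
  {"xyz": [-0.01,-0.349,0],"spin": 0.15},
  {"xyz": [-0.01,-0.349,0],"spin": 0.15},
  {"xyz": [-0.01,-0.349,0],"spin": 0.15},
  {"xyz": [-0.01,-0.349,0],"spin": 0.15},
  {"xyz": [-0.01,-0.349,0],"spin": 0.15},
  {"xyz": [-0.01,-0.349,0.01],"spin": 0.15},
  {"xyz": [-0.01,-0.349,0.02],"spin": 0.15},
  {"xyz": [-0.01,-0.349,0.03],"spin": 0.15},
  {"xyz": [-0.01,-0.349,0.035],"spin": 0.15},
  {"xyz": [-0.01,-0.349,0.035],"spin": 0.15},
  {"xyz": [-0.01,-0.349,0.035],"spin": 0.15},
])

```text
clock: 12.85
ee_pos: [0.5469, 0.025, 0.1461]
tcp_rot: [0.999, 0.049, -0.0, 0.0]
wrist_force: [0.1, 0.4, -2.1]
opening: 0.0206
```

```bash
python3 - <<'E'
from h import *
w=env.snapshot("wrist"); save(w,"w11",None,1.2); np.save("/tmp/w11.npy",w,allow_pickle=True); st=env.sense()
P=cloud(w).reshape(-1,3); r=R.from_quat(st["tcp_rot"]); Q=r.inv().apply(P-st["ee_pos"])
m=(Q[:,2]>-.0115)&(Q[:,2]<-.0075)&(abs(Q[:,0])<.02)&(abs(Q[:,1])<.0095); k=P[m]; q=Q[m]
print(q.min(0),q.max(0),"world pin", st["ee_pos"]+r.apply([(q[:,0].min()+q[:,0].max())/2,0,0]))
print(st["ee_pos"],st["opening"],st["clock"],st["wrist_force"],st["torque"])
print(delta([.5464,.0267,.142],5.7))
s=env.snapshot("side"); p=proj(s,[.5464,.0267,.08]); u,v=p.astype(int); save(s,"s11",(u-50,v-50,u+50,v+50),6)
s=env.snapshot("scene"); p=proj(s,[.5464,.0267,.08]); u,v=p.astype(int); save(s,"c11",(u-50,v-50,u+50,v+50),6)
E
```

```text
[-0.01103827 -0.00949635 -0.0102654 ] [ 0.01037024  0.00934845 -0.00750078] world pin [0.54672118 0.02523709 0.14636193]
[0.54705359 0.02526978 0.14636197] 0.020717799482779877 12.9 [ 0.59514864 -0.1592641  -1.30078441] [ 0.02578517 -0.0344998  -0.00486805]
(array([-0.5, -1.5,  4.4]), np.float64(-0.08), np.float64(5.62))
```

View pics/w11.png

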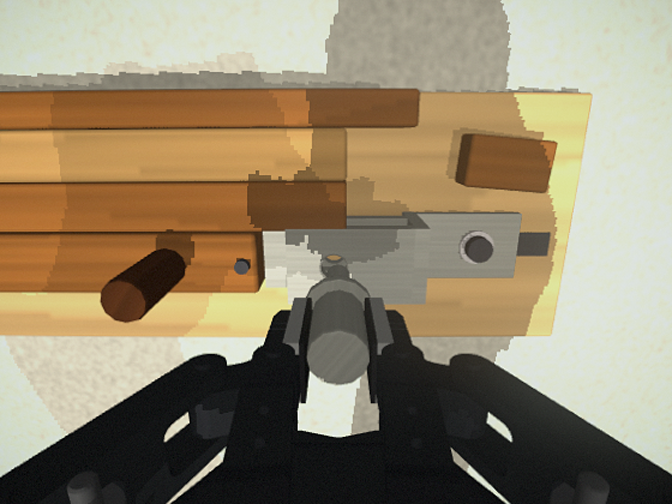

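View pics/s11.png

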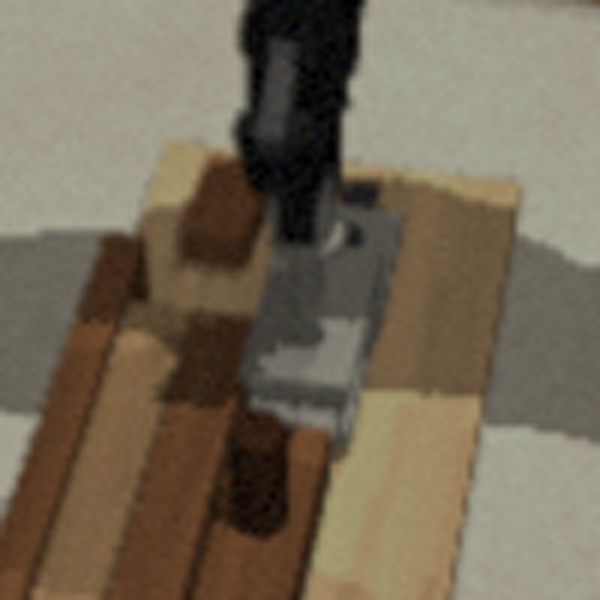

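View pics/c11.png

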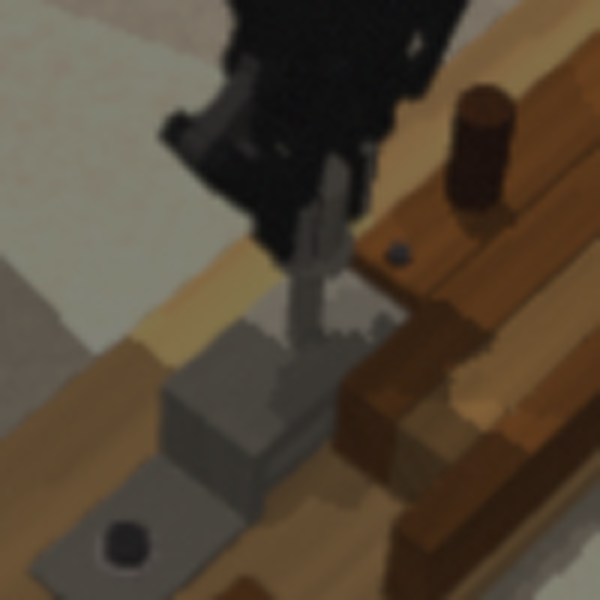

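Request:
move_arm([
  {"xyz": [-0.0003,-0.0015,0.003],"spin": 0},
  {"xyz": [-0.0003,-0.0015,0.005],"spin": 0},
  {"xyz": [-0.0003,-0.0015,0.005],"spin": 0},
  {"xyz": [-0.0003,-0.0015,0.005],"spin": 0},
])

```text
clock: 13.4
ee_pos: [0.5463, 0.0276, 0.1412]
tcp_rot: [0.999, 0.05, -0.0, 0.0]
wrist_force: [1.1, 0.6, -1.9]
opening: 0.0206
```

```bash
python3 - <<'E'
from h import *
w=env.snapshot("wrist"); st=env.sense()
p=proj(w,[.5464,.0267,.064]); u,v=p.astype(int); save(w,"w12",(u-45,v-35,u+45,v+35),8)
r=R.from_quat(st["tcp_rot"]); print(p, "tip px",proj(w,st["ee_pos"]+r.apply([-.0003,0,.0727])), u-45,v-35)
print(st["ee_pos"],st["clock"],st["wrist_force"],delta([.5464,.0267,.142],5.7))
E
```

```text
[282.40796653 224.52671275] tip px [281.04390458 227.30139165] 237 189
[0.54640381 0.02758019 0.14124334] 13.45 [ 0.01221376 -0.86860933 -1.1822721 ] (array([-0.1,  0.9, -0.8]), np.float64(0.0), np.float64(5.7))
```

View pics/w12.png

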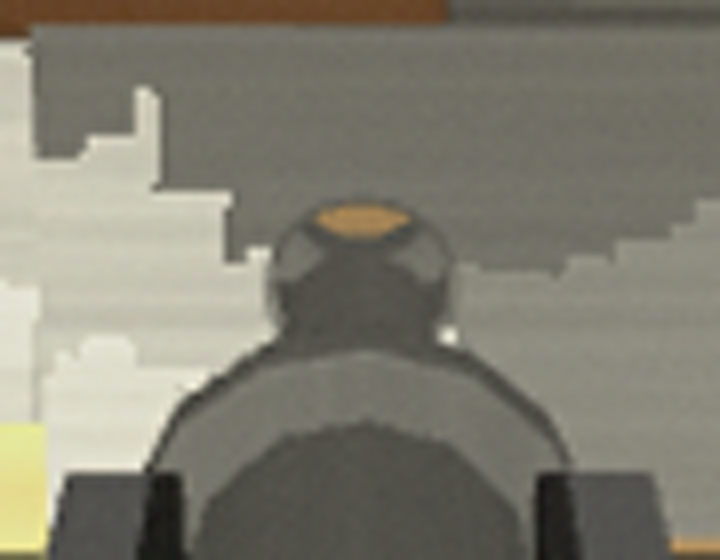

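In the zoomed wrist view the shank (columns 285–440, centre 362) lines up with the hole (270–452, centre 361). I descend gently and feel.

Request:
move_arm([
  {"xyz": [0,0,0.002],"spin": 0},
  {"xyz": [0,0,0.004],"spin": 0},
  {"xyz": [0,0,0.005],"spin": 0},
  {"xyz": [0,0,0.006],"spin": 0},
  {"xyz": [0,0,0.006],"spin": 0},
])

```text
clock: 13.95
ee_pos: [0.5463, 0.0275, 0.1351]
tcp_rot: [0.999, 0.05, -0.0, 0.0]
wrist_force: [0.4, -0.1, -2.0]
opening: 0.0206
```

```bash
python3 - <<'E'
from h import *
st=env.sense(); print(st["ee_pos"],st["clock"],st["wrist_force"],st["torque"])
E
```

```text
[0.5463278  0.02753571 0.13509012] 13.95 [ 0.41479826 -0.10455963 -1.95506177] [-0.03571508 -0.00793748  0.0465414 ]
```

Request:
move_arm([
  {"xyz": [0,0,0.001],"spin": 0},
  {"xyz": [0,0,0.002],"spin": 0},
  {"xyz": [0,0,0.003],"spin": 0},
  {"xyz": [0,0,0.004],"spin": 0},
  {"xyz": [0,0,0.004],"spin": 0},
])

```text
clock: 14.45
ee_pos: [0.5463, 0.0275, 0.1311]
tcp_rot: [0.999, 0.05, -0.0, 0.0]
wrist_force: [0.3, -0.0, -0.1]
opening: 0.0209
```

```bash
python3 - <<'E'
from h import *
st=env.sense(); print(st["ee_pos"],st["clock"],st["wrist_force"],st["torque"])
w=env.snapshot("wrist")
p=proj(w,[.5464,.0267,.064]); u,v=p.astype(int); save(w,"w13",(u-45,v-35,u+45,v+35),8)
E
```

```text
[0.54631985 0.02751659 0.13108577] 14.45 [ 0.25408291 -0.03569334 -0.05329425] [0.03475798 0.02687407 0.02295907]
```

View pics/w13.png

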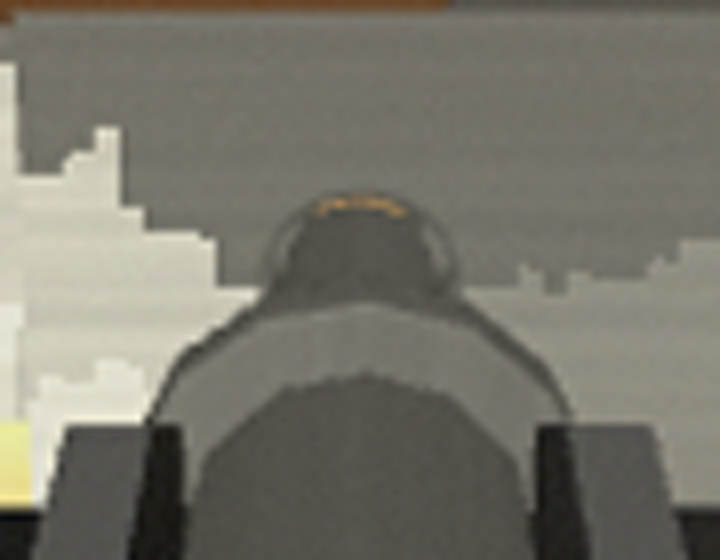

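Request:
move_arm([
  {"xyz": [0,0,0.002],"spin": 0},
  {"xyz": [0,0,0.004],"spin": 0},
  {"xyz": [0,0,0.006],"spin": 0},
  {"xyz": [0,0,0.008],"spin": 0},
  {"xyz": [0,0,0.01],"spin": 0},
  {"xyz": [0,0,0.01],"spin": 0},
])

```text
clock: 15.1
ee_pos: [0.5462, 0.0275, 0.1209]
tcp_rot: [0.999, 0.05, -0.0, 0.0]
wrist_force: [-0.0, -0.2, -2.2]
opening: 0.0209
```

Request:
move_arm([
  {"xyz": [0,0,0.0015],"spin": 0},
  {"xyz": [0,0,0.003],"spin": 0},
  {"xyz": [0,0,0.0045],"spin": 0},
  {"xyz": [0,0,0.006],"spin": 0},
  {"xyz": [0,0,0.0075],"spin": 0},
  {"xyz": [0,0,0.0075],"spin": 0},
])

```text
clock: 15.7
ee_pos: [0.5463, 0.0275, 0.1135]
tcp_rot: [0.999, 0.05, -0.0, 0.0]
wrist_force: [-0.2, -0.3, -2.0]
opening: 0.0205
```

Through the eye, with no contact force. Next is the lower ear (top at 38 mm; the tip is now at about 41 mm).

Request:
move_arm([
  {"xyz": [0,0,0.0015],"spin": 0},
  {"xyz": [0,0,0.003],"spin": 0},
  {"xyz": [0,0,0.0045],"spin": 0},
  {"xyz": [0,0,0.006],"spin": 0},
  {"xyz": [0,0,0.006],"spin": 0},
])

```text
clock: 16.2
ee_pos: [0.5463, 0.0275, 0.1075]
tcp_rot: [0.999, 0.05, -0.0, 0.0]
wrist_force: [0.1, 0.4, -0.8]
opening: 0.0208
```

```bash
python3 - <<'E'
from h import *
st=env.sense(); print(st["ee_pos"],st["clock"],st["wrist_force"],st["torque"])
E
```

```text
[0.54629822 0.02753037 0.10753252] 16.2 [ 0.08218589  0.41625116 -0.80430948] [-0.05756421 -0.03044994 -0.02786932]
```

Request:
move_arm([
  {"xyz": [0,0,0.002],"spin": 0},
  {"xyz": [0,0,0.004],"spin": 0},
  {"xyz": [0,0,0.006],"spin": 0},
  {"xyz": [0,0,0.008],"spin": 0},
  {"xyz": [0,0,0.01],"spin": 0},
  {"xyz": [0,0,0.01],"spin": 0},
])

```text
clock: 16.8
ee_pos: [0.5462, 0.0275, 0.0974]
tcp_rot: [0.999, 0.05, -0.0, 0.0]
wrist_force: [-0.2, -0.2, -1.1]
opening: 0.021
```

Request:
move_arm([
  {"xyz": [0,0,0.0005],"spin": 0},
  {"xyz": [0,0,0.001],"spin": 0},
  {"xyz": [0,0,0.0015],"spin": 0},
  {"xyz": [0,0,0.002],"spin": 0},
  {"xyz": [0,0,0.002],"spin": 0},
])

```text
clock: 17.3
ee_pos: [0.5465, 0.0275, 0.0964]
tcp_rot: [0.999, 0.05, 0.0, -0.0]
wrist_force: [-1.9, 0.1, 5.9]
opening: 0.0208
```

```bash
python3 - <<'E'
from h import *
st=env.sense(); print(st["ee_pos"],st["clock"],st["wrist_force"],st["torque"])
E
```

```text
[0.54645005 0.02752106 0.09636206] 17.3 [-1.9059748   0.14271707  5.93935442] [-3.66291504e-02  3.79358563e-01  3.24574643e-04]
```

```bash
python3 - <<'E'
from h import *
w=env.snapshot("wrist"); st=env.sense(); print(st["ee_pos"],st["wrist_force"])
P=cloud(w).reshape(-1,3)
m=(np.hypot(P[:,0]-.5464,P[:,1]-.027)<.008);q=P[m];print(np.median(q[:,2]),len(q))
p=proj(w,[.5464,.0267,.07]); u,v=p.astype(int); save(w,"w14",(u-45,v-35,u+45,v+35),8)
s=env.snapshot("scene"); p=proj(s,[.5464,.0267,.07]); u,v=p.astype(int); save(s,"c14",(u-40,v-40,u+40,v+40),8)
E
```

```text
[0.54646738 0.02750781 0.09635844] [-2.34268213 -0.58032527  6.44615966]
0.10481591163952912 1117
```

View pics/w14.png

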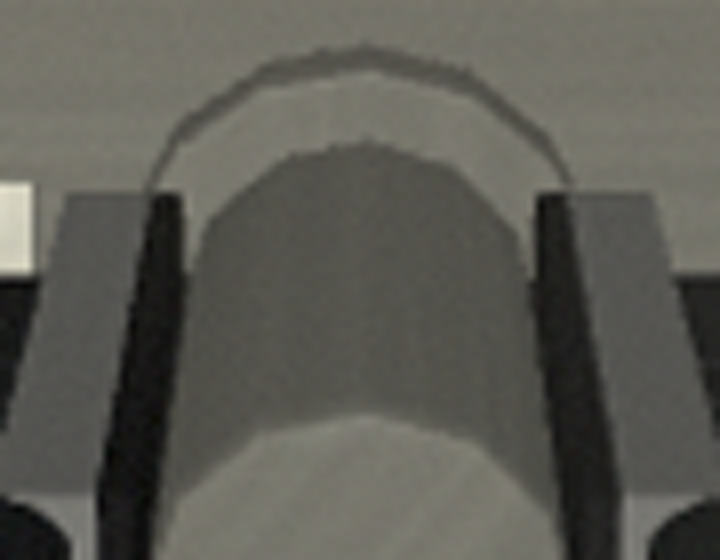

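View pics/c14.png

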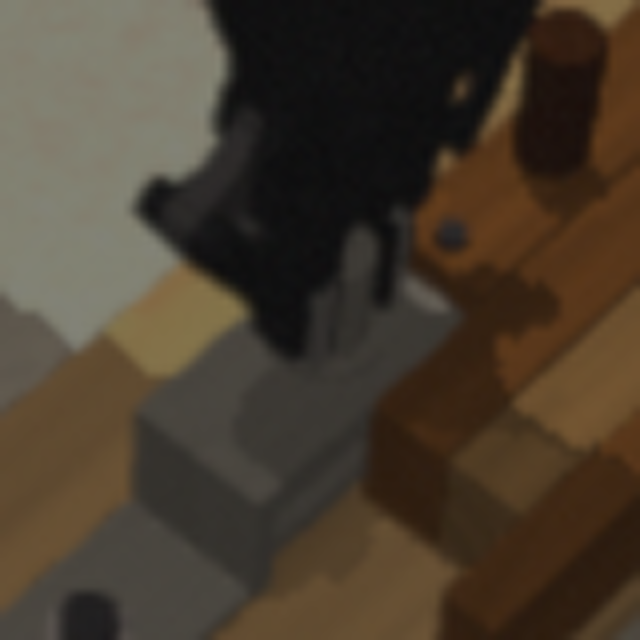

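The collar is seated: barrel top reads 104.8 mm against a nominal 104, the same +0.7 mm bias I saw in the rack. I release and retreat upward.

Request:
move_arm([
  {"xyz": [0,0,-0.0005],"spin": 0},
  {"xyz": [0,0,-0.0005],"spin": 0},
  {"xyz": [0,0,-0.0005],"spin": 0},
  {"xyz": [0,0,-0.0005],"spin": 0},
  {"xyz": [0,0,-0.0005],"spin": 0},
], jaw=0.5)

```text
clock: 17.9
ee_pos: [0.5464, 0.0275, 0.0962]
tcp_rot: [0.999, 0.05, -0.0, 0.0]
wrist_force: [0.1, 0.4, -0.1]
opening: 0.0427
```

Request:
move_arm([
  {"xyz": [0,0,-0.01],"spin": 0},
  {"xyz": [0,0,-0.03],"spin": 0},
  {"xyz": [0,0,-0.06],"spin": 0},
  {"xyz": [0,0,-0.1],"spin": 0},
  {"xyz": [-0.02,0,-0.15],"spin": 0},
  {"xyz": [-0.04,0,-0.18],"spin": 0},
  {"xyz": [-0.04,0,-0.18],"spin": 0},
  {"xyz": [-0.04,0,-0.18],"spin": 0},
])

```text
clock: 18.7
ee_pos: [0.5066, 0.0235, 0.2777]
tcp_rot: [0.999, 0.05, 0.001, -0.0]
wrist_force: [0.1, -1.0, 0.3]
opening: 0.0429
```

```bash
python3 - <<'E'
from h import *
w=env.snapshot("wrist"); save(w,"w15",None,1.4); st=env.sense(); print(st["ee_pos"],st["wrist_force"],st["opening"],st["clock"])
P=cloud(w).reshape(-1,3)
m=(np.hypot(P[:,0]-.5464,P[:,1]-.027)<.02)&(P[:,2]>.095);q=P[m];print("pin",np.median(q[:,2]),cv2.minEnclosingCircle((q[:,:2]*1000).astype(np.float32)))
m=(P[:,2]>.106)&(P[:,2]<.113)&(np.hypot(P[:,0]-.537,P[:,1]-.121)<.025);Q=P[m];print("handle",cv2.minEnclosingCircle((Q[:,:2]*1000).astype(np.float32)))
s=env.snapshot("scene"); save(s,"c15",(110,110,430,360),2.4)
E
```

```text
[0.50662868 0.023588   0.27656586] [ 0.24710506 -0.58573262 -0.13352042] 0.0429489430111703 18.75
pin 0.10465112611585692 ((545.8695068359375, 27.28325080871582), 11.023306846618652)
handle ((537.524169921875, 119.66785430908203), 10.905854225158691)
```

View pics/w15.png

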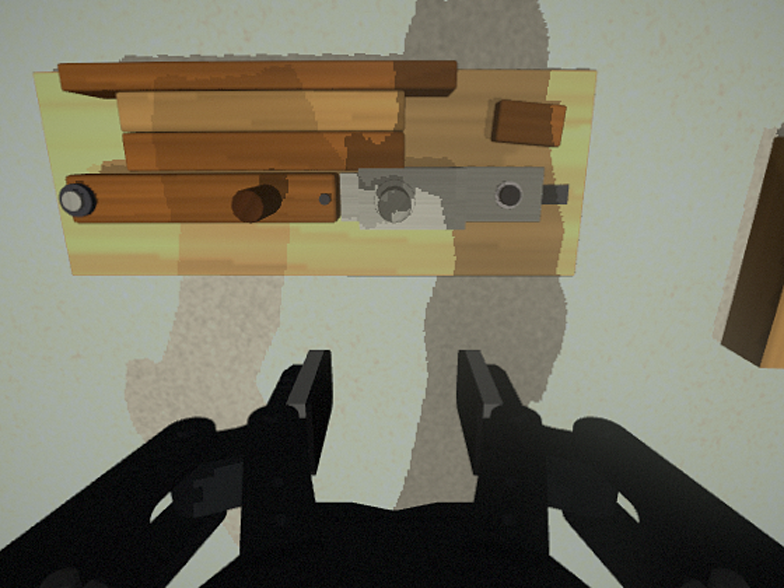

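View pics/c15.png

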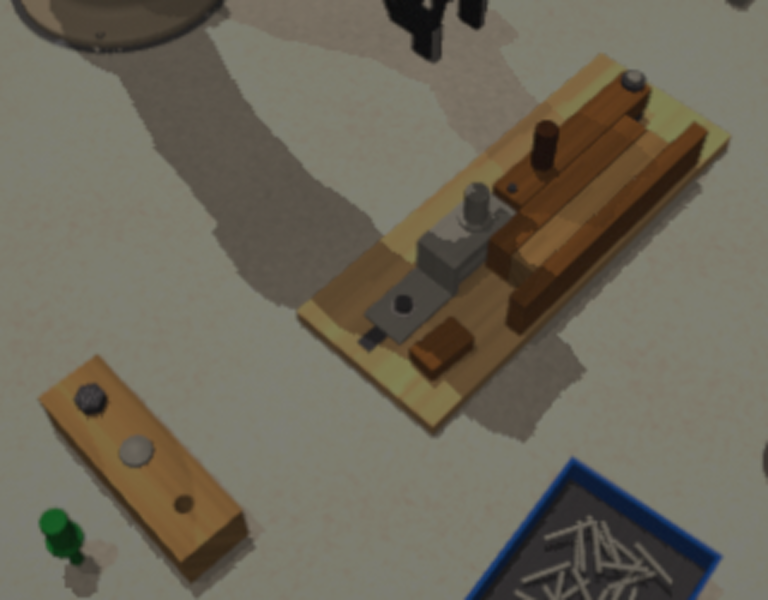

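The pin stands collar-down on the ear (wrist picture (393,203)) and the bar is closed against the block. Both bolts, the offcut and the green pin are where they were, and the gripper is clear, so I hand in.

```bash
python3 -c "
from rig import env
print(env.hand_in())"
```

```text
the job is handed in; nothing more can be done
None
```

The job is done and handed in. The arm ran about 18.8 s of the 62 s allowed; the hand-in itself reports no verdict.

- **Bar:** I pushed it shut with the closed fingers against the handle until it stopped moving at about 10 N. It measured about 0.001 rad from closed, and the handle was still in place to within 0.5 mm after the pin went in.
- **Pin:** I took the steel pin from the rack and lowered it through the upper ear, the eye and the lower ear. I felt almost no contact on the way; the force rose to only about 6 N when the collar seated.
- **Finding the hole:** The wrist camera put it about 5 mm to +y of ear_mid, and the pin dropped straight in, so I did not need to search along the ear.
- **Last checks:** With the gripper clear, the barrel top read 104.7 mm against the nominal 104 mm. The cameras read the pin about 0.7 mm high in the rack too, so it is fully home. The bolts, the offcut and the green pin show no visible movement in the last pictures.
- **Slips and disagreements:** One move was refused for a missing "spin" key, with no effect on the scene. In the wrist picture the network marked the green look-alike as the pin, so I chose the steel one by its description and position. Arm height at seating read 96.4 mm, against the 94.7 mm I had estimated; the barrel-top reading settled that.

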